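# Unlock the bench drawer with its T-key

## Robot

A 6-joint arm with a two-finger parallel gripper is mounted at the origin on a cart in front of the work surface, level with it; the furniture and walls round the work are solid. World frame = base frame: x ahead of the robot, y to its left, z up, the work surface at z = 0. Lengths are in m, angles in degrees, forces in N, time in s.
With the tool pointing down it reaches from about 0.325 to 0.9 m from the base axis. Payload 6.1 kg.
Tool frame: the origin (TCP) lies midway between the tips of the shut fingers; the grasp point (between the pads) lies 19 mm behind it; z points along the fingers, y is the line along which they close (so a half turn about z gives the same grasp; the last joint's range is limited). The gripper opens to 87 mm and grips with 3 to 60 N. Pads are 19 mm wide; open, the fingers measure 117 mm over their backs; the gripper's body (75 mm by 190 mm) begins 51 mm behind the grasp point.
Start: joints at [66.343, 12.628, 87.462, -0, 79.91, -7.225], TCP at [0.177, 0.599, 0.223] pointing down, gripper open.
Joint ranges: [-170.65, 170.65], [-52.31, 119.04], [5.05, 147.46], [-71.25, 251.25], [11.57, 151.72], [-153.62, 153.62]. Speed limits (degrees/s): [147.25, 147.25, 172.46, 180, 180, 180].

## Interface

Orientations are given as a 3x3 rotation matrix whose columns are the frame's x, y, z axes.
In Python, from cell import get_state, cams, hand_in gives the robot as it stands. The module is installed in compiled form; this text tells all that it offers.
- The arm moves only by the tool carry_out, never from a script. Its argument "plan" is one flat list of numbers, 7 for each row, row after row: the opening in per cent of the stroke, from 0 (shut) to 100 (fully open), then the shift along the tool's x, y, z in cm, then the turn, a rotation vector about the tool's x, y, z in degrees. In form: [claw, x, y, z, ax, ay, az, claw, x, y, z, ax, ay, az, ...]. A call has 1 to 10 rows; each row is the pose to reach, as a shift and turn from the pose commanded when the call began, along the tool's axes at that moment; what a row does not reach only later rows make up. A row lasts 1/10 s, in which the tool goes at most 50 mm and 8.59 degrees, less where a joint would pass 70% of its speed; a pose out of reach is approached as far as the arm can. A call with a gripper value outside its range is refused whole. The fingers move at their own pace and stop on an object; "force" is the grip in N (left out, the last holds). Time passes only in rows, so rows that repeat a pose let the fingers close. It gives the time, the measured TCP pose, the force, the opening and the grip force at its end, in the units of the state.
- get_state(): the state, without advancing time (a new reading comes with each control period).
- cams.snapshot(name): name is "scene" or "top" or "wrist"; returns a dict with "frame" (420x560x3 uint8, red, green, blue), "depth" (420x560 float32, m along the optical axis (not along the pixel's ray), 0 where there is no reading), "mtx" (3x3 intrinsics, pixels), "R" (3x3) and "t" (3): a world point X has camera coordinates R X + t. Camera axes: x right, y down, z forward; pixel columns grow to the right and rows downward; lengths in m; the calibration is good to about 2 mm. A picture is of the moment at which its call begins.
- hand_in(): hands the job in; it is judged then, once.
The state is a dict: "time_s": time; "q": joint angles; "qd": joint speeds; "effort": joint torques, N m; "position": TCP position; "tool_rot": TCP orientation; "force": force on the tool from outside, world axes, zero at the start; "torque": the same for the moment, N m; "gripper_width": opening from 0.0 (shut) to 1.0 (fully open); "gripper_force": force on a finger pad.
Only numpy, scipy, OpenCV 4.12 (cv2) and the standard library are available. Lean on these libraries where they do the work, as an engineer would, in place of code of your own. Each camera call takes 0.05 s, during which the arm holds its last target. There are 200 camera calls.

## Task

The samples in the little grey drawer unit are locked away. Take the T-key with the shorter handle bar out of the key stand, put it in the lock on top of the unit, feel gently for the slot, and once the key is fully home turn it clockwise until the catch lets go and the drawer springs open. Do not force the lock: press lightly, never with more than 2 kg, and stop turning once the drawer is out. Leave the key fully home in the lock, let go of it, and leave everything else as it is: the longer key, the roll of tape and the forceps on the unit and the other bench things.

Things in the scene. Friction and masses are not known exactly. Their poses are not given: they have to be found in the camera images.
- lock_key: The lock's plain steel T-key, 66 mm tall, 0.13 kg, upright in either hole of the key stand; its handle bar is the SHORTER (56 mm; the other key's is 88). Origin: tip of its bit. z up the shank, x along the handle bar. Up from the tip: flat bit 17 (x) x 4.5 (y) x 10 mm; round shank, 18 mm wide, to 52 mm; level bar 52 to 66 mm up, 12 mm thick (y). A half turn makes no difference.
- lock_key_grip (a point): Middle of the key's handle bar, 59 mm above the tip: grasp across the bar's 12 mm thickness (along y) with the fingers pointing down; 50 N holds it firmly. In the stand it is 65 mm above the worktop, the bar's underside 22 mm above the stand. Lift 35 mm to draw the key out.
- key_stand: Grey plastic block 40 x 118 x 36 mm, fixed to the worktop, with two blind holes 19.2 mm wide, 30 mm deep, at y = -33 and +33 mm. Origin: centre of its underside; y along its length. The handle bars lie roughly along its x, up to 0.3 rad off.
- spare_key: The other T-key in the stand: longer handle bar 88 x 15 x 14 mm with its middle 59 mm above its tip, square bit; not for this lock. Origin: centre of its tip, z up. Leave it standing.
- cabinet: Grey sheet-steel drawer unit, 160 mm deep (x, with a 12 mm brow over the drawer front) x 180 mm wide (y) x 120 mm high, one drawer, fixed to the worktop. Origin: centre of its underside; -x is its front, where the drawer comes out, z up. A square steel lock plate, 38 x 38 mm and 7 mm proud, is set in its top with its centre at x = -48, y = 0 mm.
- lock_mouth (a point): Centre of the lock's mouth, 127 mm above the worktop; axes as the drawer unit's. The mouth is a vertical round bore 20 mm wide with a 2 mm countersink; the key's shank has 1 mm of play all round in it. Keep the key upright.
- barrel (a point): Top of the lock's turning steel barrel, 14 mm down the dark bore; axes as the unit's. Across it runs a slot 6.4 mm wide, 11 mm deep. Its direction is NOT measured: locked, it lies anywhere from along the unit's y axis to 1.2 rad clockwise of it, seen from above. A bit more than 0.1 rad off stands on the barrel: turn it under light pressure (3 to 8 N, which does not drag the barrel) until it falls in.
- lock_home (a point): Where the key's tip is when fully home: on the lock's axis, 24 mm below the mouth (10 mm below the barrel's top), 103 mm above the worktop; axes as the unit's. The shank's shoulder then rests on the barrel, the handle bar's middle is 35 mm above the mouth. A key held askew binds as it turns: letting go here for a moment and gripping it afresh frees it.
- drawer (a joint): How far the drawer is out, m: 0 shut, 0.10 most; it slides to the unit's -x. A 5 N ejector presses it on a hidden catch. The barrel turns clockwise (from above) against up to 0.15 N m; the catch lets go with the slot about 1.4 rad clockwise of the unit's y axis; firm stop at 1.6 rad. The drawer then springs out by itself to about 0.045 and stays.
- tape_roll: A bystander: leave it where it is. Roll of cream tape, 78 mm wide and 19 mm high, lying flat on the rear left of the drawer unit's top. Origin: centre of its underside.
- grease_tube: A bystander: leave it where it is. White tube with a red cap, 136 x 36 x 26 mm, lying on the worktop. Origin: centre of its underside.
- dish: A bystander: leave it where it is. Small cream dish, 83 mm wide and 38 mm high. Origin: centre of its underside.
- bung: A bystander: leave it where it is. Cream rubber stopper, 29 mm wide and 26 mm high, on the worktop. Origin: centre of its underside.
- forceps: A bystander: leave it where it is. Steel forceps, 140 x 15 x 8 mm, lying along the right edge of the drawer unit's top. Origin: centre of its underside.
There are look-alikes about, which are no part of the job. What is shaped like the lock_key but blue is not meant.

How it is judged (in metres and radians):
On the way, in this order (a step that is already met when the one before it is completed fails the run):
1. the shorter T-key is fully home in the lock: tip within 2 mm of its full depth and 3 mm of the lock's axis, upright within 7 degrees (z of lock_key in the frame of lock_home below 0.002 m and horizontal distance between lock_key and lock_home below 0.003 m and angle between lock_key's own z axis and vertical below 0.12 rad), for 0.2 s.
2. with the key still fully home, the catch is turned free and the drawer springs out at least 30 mm (all of step 1 and value of joint drawer above 0.03 m), for 0.2 s.
At the end, for the whole second after the job is handed in: The drawer stands at least 30 mm out, the shorter T-key is at rest fully home in the lock (tip within 2 mm of full depth and 3 mm of the axis, upright within 7 degrees), the longer key, the tape roll and the forceps are within 20 mm and the other bystanders within 30 mm of where they stood (all of step 2 and linear speed of lock_key below 0.02 m/s and distance of each of spare_key, tape_roll, forceps from where it was at the start of the episode below 0.02 m and distance of each of grease_tube, dish, bung from where it was at the start of the episode below 0.03 m); the robot touches nothing.
It fails at once if before the key is home (tip more than 3 mm above its full depth) it is pressed on the lock or the unit with more than 25 N (contact force between lock_key and cabinet above 25 N and z of lock_key in the frame of lock_home above 0.003 m).
It fails at once if the key is forced in the lock with more than 45 N in all (contact force between lock_key and cabinet above 45 N).
It fails at once if the longer key is lifted or knocked more than 20 mm (distance of spare_key from where it was at the start of the episode above 0.02 m).
It fails at once if the tape roll or the forceps on the unit are pushed more than 20 mm (distance of any of tape_roll, forceps from where it was at the start of the episode above 0.02 m).
It fails at once if another bystander is pushed more than 30 mm (distance of any of grease_tube, dish, bung from where it was at the start of the episode above 0.03 m).
It also fails if it takes over 51 s, if anything falls off the work surface, if the arm or the gripper's body presses on something with over 40 N, if the wrist force passes 120 N, or if a joint passes its speed limit or range.

## Working session

There is one attempt and no reset: what is moved stays moved. The work goes in short steps, Python scripts to look and compute and a tool call to move; the robot and the scene stay as the last step left them, time stands still between calls to the robot, and variables do not carry over. Pictures are saved under pics/ and viewed, at most 10 in all, crops included, and the job is handed in when it is done.

Besides the shell and the picture viewer there is one more tool, called after "Request:" as name(argument=value, ...) on one line, values as JSON. carry_out: Moves the arm, as the interface text tells. Its arguments: {"type":"object","properties":{"plan":{"type":"array"},"force":{"type":"number"}},"required":["plan"]}

```bash
mkdir -p pics; cat > h.py <<'E'
import numpy as np, cv2
from cell import get_state, cams, hand_in
def snap(n,save=None):
    s=cams.snapshot(n)
    if save: cv2.imwrite('pics/'+save,cv2.cvtColor(s['frame'],cv2.COLOR_RGB2BGR))
    return s
def ray(s,u,v,z):
    R,t=np.array(s['R']),np.array(s['t']); c=-R.T@t
    d=R.T@np.linalg.inv(s['mtx'])@np.array([u,v,1.]); return c+d*(z-c[2])/d[2]
def pts(s):
    d=s['depth'];v,u=np.indices(d.shape);K=np.array(s['mtx'])
    P=np.stack([(u-K[0,2])/K[0,0]*d,(v-K[1,2])/K[1,1]*d,d],-1)-np.array(s['t'])
    return P@np.array(s['R'])
E
python3 - <<'E'
from h import *
a=snap('top','top1.png');b=snap('scene','scene1.png')
np.savez('top1.npz',**a);print(get_state())
c=-np.array(a['R']).T@a['t'];print(c,a['R'],a['mtx'])
E
```

```text
{'time_s': 0.1, 'q': array([ 6.63438013e+01,  1.26719199e+01,  8.75197661e+01,  6.50350334e-04,
        7.99120766e+01, -7.22568628e+00]), 'qd': array([ 0.01665127, -0.14652091, -0.0124189 , -0.07636724, -0.05020614,
       -0.01426691]), 'effort': array([ 8.45844697e-04, -4.95942235e+01, -3.88518119e+01,  7.01215980e-02,
        5.15292620e-02,  6.57697683e-06]), 'position': array([0.17655719, 0.59894392, 0.22152859]), 'tool_rot': array([[-9.59162826e-01,  2.82853547e-01, -7.36894892e-04],
       [ 2.82854406e-01,  9.59161430e-01, -1.65433502e-03],
       [ 2.38866629e-04, -1.79521062e-03, -9.99998360e-01]]), 'force': array([-0.27969533,  0.38639397,  0.27995759]), 'torque': array([ 0.03454397, -0.08113184, -0.00892997]), 'gripper_force': 0.0, 'gripper_width': 0.9990930521628614}
[0.23940736 0.36717911 1.36641076] [[-0.01103117 -0.99970684  0.0215533 ]
 [-0.98122214  0.00667125 -0.19276569]
 [ 0.1925654  -0.023275   -0.98100807]] [[529.1779243    0.         283.68067445]
 [  0.         529.1779243  216.92971674]
 [  0.           0.           1.        ]]
```

View pics/top1.png

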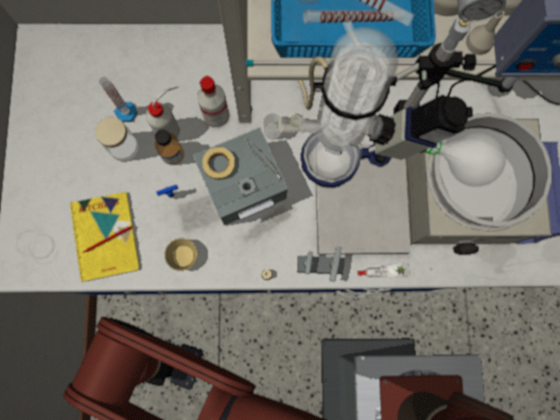

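View pics/scene1.png

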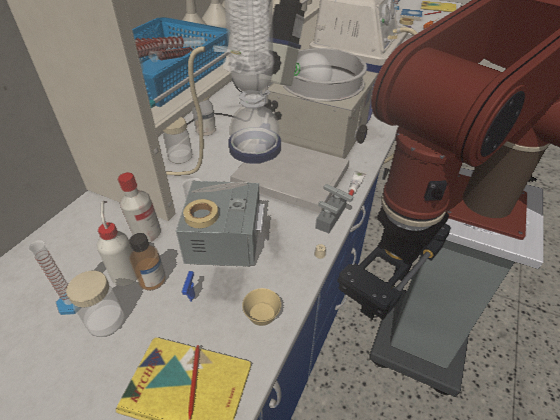

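The top view shows the cabinet around (240,177) with its lock plate at (247,186). The stand is at (323,264), with the short bar at about (308,262) and the long bar at about (338,264). Next I'll measure them from depth heights.

```bash
python3 - <<'E'
from h import *
s=dict(np.load('top1.npz'));P=pts(s);f=s['frame']
for r,n in (((125,225,190,290),'cab'),((235,290,290,360),'stand')):
    a,b,c,d=r;im=cv2.resize(f[a:b,c:d],None,fx=5,fy=5,interpolation=cv2.INTER_CUBIC)
    cv2.imwrite(f'pics/{n}.png',cv2.cvtColor(im,cv2.COLOR_RGB2BGR))
# both side by side
A=cv2.imread('pics/cab.png');B=cv2.resize(cv2.imread('pics/stand.png'),None,fx=.85,fy=.85)
H=max(A.shape[0],B.shape[0]);C=np.zeros((H,A.shape[1]+B.shape[1],3),np.uint8);C[:A.shape[0],:A.shape[1]]=A;C[:B.shape[0],A.shape[1]:]=B
print(C.shape);cv2.imwrite('pics/both.png',C)
def comp(lo,hi,roi,name):
    m=np.zeros(P.shape[:2],np.uint8);a,b,c,d=roi
    m[a:b,c:d]=((P[a:b,c:d,2]>lo)&(P[a:b,c:d,2]<hi))
    n,l,st,ce=cv2.connectedComponentsWithStats(m)
    for i in range(1,n):
        if st[i,4]<15: continue
        q=P[l==i]; r=cv2.minAreaRect((q[:,:2]*1000).astype(np.float32))
        print(name,st[i,4],ce[i].round(1),np.median(q,0).round(4),'rect',np.round(r[0],1),np.round(r[1],1),round(r[2],1))
comp(.055,.085,(235,290,290,365),'bar')
comp(.026,.046,(235,290,290,365),'stand')
comp(.110,.1235,(125,230,185,300),'cab')
comp(.1235,.132,(125,230,185,300),'plate')
E
```

```text
(500, 798, 3)
bar 234 [334.9 263.1] [0.3772 0.2119 0.0723] rect [377.8 211.5] [18.9 86.2] 80.2
bar 130 [308.2 261.9] [0.3815 0.2779 0.0722] rect [380.7 277.2] [53.9 20.2] 0.9
stand 803 [340.8 243.4] [0.4312 0.1883 0.0388] rect [429.2 190.6] [118.5  47.7] 89.4
stand 131 [301. 263.] [0.3816 0.2934 0.0371] rect [382.3 292.7] [21.1 41.7] 82.6
stand 322 [321.1 263.8] [0.3787 0.2428 0.0372] rect [379.8 242.6] [54.8 40.4] 86.3
stand 90 [340.9 265. ] [0.3754 0.1926 0.037 ] rect [377.  193.6] [15.9 39.8] 84.2
cab 3237 [243.4 173.6] [0.5865 0.4329 0.1206] rect [599.  443.5] [173.3 180.4] 23.4
cab 197 [218.  162.3] [0.6216 0.4964 0.1206] rect [620.3 496.5] [39.5 43.9] 1.4
cab 26 [246.9 184.2] [0.5672 0.426  0.1154] rect [566.8 425.6] [18.1  8.2] 68.7
plate 30 [258.8 149.4] [0.6498 0.3963 0.1262] rect [652.  397.9] [36.1 18.3] 59.5
plate 64 [268.9 167.4] [0.6005 0.3649 0.1269] rect [611.1 376.9] [95.2 12.2] 47.9
plate 23 [268.6 160.3] [0.6254 0.3721 0.1247] rect [621.7 369.1] [26.4 19.4] 20.4
plate 196 [246.6 185.4] [0.5612 0.4254 0.1275] rect [561.6 424.4] [46.5 46. ] 27.5
plate 15 [265.  179.6] [0.5746 0.382  0.1249] rect [576.1 381.2] [18.7  8.3] 9.1
```

View pics/both.png

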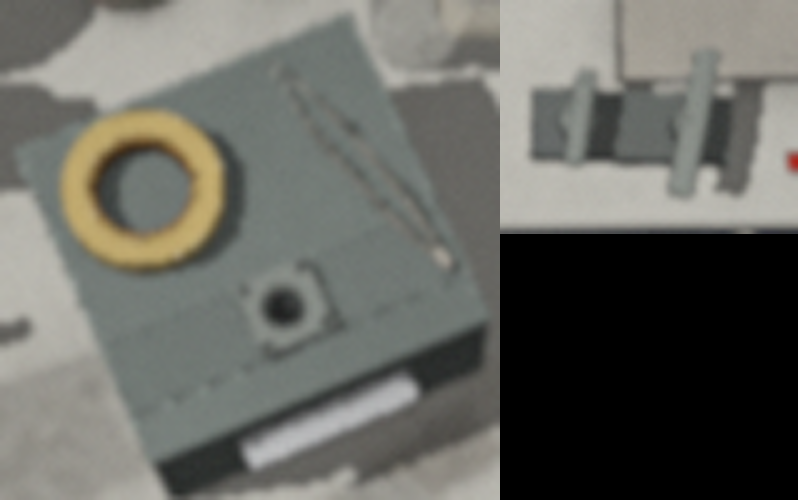

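The short bar's centre is at about (0.381, 0.277) and lies roughly along x. The lock is at about (0.561, 0.425), with the unit yawed about 23°. I'll get the bar angle and the move numbers.

```bash
cat >> h.py <<'E'
def go(x,y,z,yaw):
    """row (cm,deg) to reach TCP x,y,z, tool pointing down, tool-x yaw in deg"""
    from scipy.spatial.transform import Rotation as Ro
    s=get_state();R=np.array(s['tool_rot']);a=np.radians(yaw)
    T=np.array([[np.cos(a),np.sin(a),0],[np.sin(a),-np.cos(a),0],[0,0,-1]])
    d=R.T@(np.array([x,y,z])-s['position'])*100
    return d.round(2),Ro.from_matrix(R.T@T).as_rotvec(degrees=True).round(2)
E
python3 - <<'E'
from h import *
s=dict(np.load('top1.npz'));P=pts(s)
for c in ((240,285,300,318),(235,290,324,352)):
    Q=P[c[0]:c[1],c[2]:c[3]].reshape(-1,3);Q=Q[(Q[:,2]>.066)&(Q[:,2]<.085)]
    m=Q[:,:2].mean(0);w,v=np.linalg.eigh(np.cov((Q[:,:2]-m).T));v=v[:,1]
    print(len(Q),m,np.degrees(np.arctan2(v[1],v[0])))
m=(P[...,2]>.1175)&(P[...,2]<.1235);m[:125]=0;m[230:]=0;m[:,:185]=0;m[:,300:]=0
r=cv2.minAreaRect((P[m][:,:2]*1000).astype(np.float32));print(r)
print(go(.381,.2775,.16,180))
E
```

```text
108 [0.38117656 0.2771383 ] 170.47293494133405
216 [0.37697069 0.21156505] 167.25252927439854
((598.927001953125, 443.67877197265625), (173.270263671875, 179.90023803710938), 23.429691314697266)
(array([-28.7 , -25.04,   6.19]), array([ -0.1 ,  -0.03, -16.43]))
```

Request:
carry_out(plan=[40,-28.7,-25.0,6.2,0,0,-7.5,40,-28.7,-25.0,6.2,0,0,-7.5,40,-28.7,-25.0,6.2,0,0,-7.5,40,-28.7,-25.0,6.2,0,0,-7.5,40,-28.7,-25.0,6.2,0,0,-7.5,40,-28.7,-25.0,6.2,0,0,-7.5,40,-28.7,-25.0,6.2,0,0,-7.5,40,-28.7,-25.0,6.2,0,0,-7.5,40,-28.7,-25.0,6.2,0,0,-7.5,40,-28.7,-25.0,6.2,0,0,-7.5], force=50)

```text
time_s: 1.1
position: [0.3814, 0.2779, 0.1602]
tool_rot: [[-0.987, 0.158, -0.001], [0.158, 0.987, 0.0], [0.001, -0.0, -1.0]]
force: [-0.8, 0.1, -0.3]
gripper_width: 0.405
gripper_force: 0.0
```

```bash
python3 - <<'E'
from h import *
s=snap('wrist','w1.png');P=pts(s);np.savez('w1.npz',**s)
st=get_state();print(st['position'],st['q'])
m=((P[...,2]>.066)&(P[...,2]<.085)&(np.abs(P[...,1]-.25)<.08)&(np.abs(P[...,0]-.38)<.06)).astype(np.uint8)
n,l,sta,ce=cv2.connectedComponentsWithStats(m)
for i in range(1,n):
    if sta[i,4]<100: continue
    q=P[l==i];r=cv2.minAreaRect((q[:,:2]*1000).astype(np.float32));mm=q[:,:2].mean(0);w,v=np.linalg.eigh(np.cov((q[:,:2]-mm).T));v=v[:,1]
    print(sta[i,4],ce[i],np.median(q,0),r,np.degrees(np.arctan2(v[1],v[0])))
E
```

```text
[0.38111124 0.27866705 0.16042054] [ 2.65686760e+01 -5.52763483e+00  1.13371015e+02  3.15809813e-02
  7.21809515e+01 -5.44601054e+01]
1492 [207.36595174 212.45576408] [0.37351187 0.21206823 0.07115631] ((376.7304992675781, 210.82525634765625), (15.255460739135742, 85.17340850830078), 77.128173828125) 167.1254812758945
779 [278.73299101 207.29910141] [0.37875283 0.27666847 0.07103981] ((381.34027099609375, 276.2060241699219), (11.811269760131836, 55.83304214477539), 81.15182495117188) 171.49678985289134
```

View pics/w1.png

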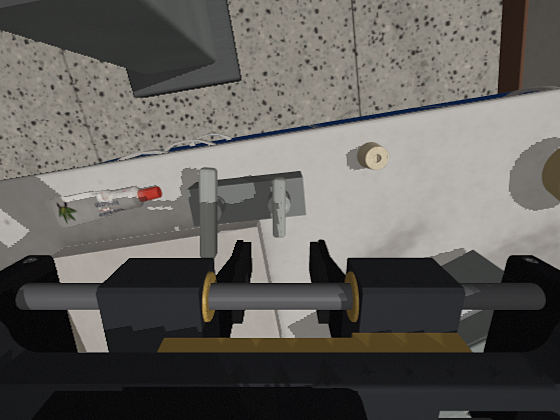

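The wrist view shows the short bar at (279,207), measuring 56 x 12 mm, centred at (0.3813, 0.2762) and at 171°. I'll descend and grasp it.

Request:
carry_out(plan=[40,0,-0.2,4,0,0,0,40,0,-0.2,8,0,0,0,40,0,-0.2,10.5,0,0,0,40,0,-0.2,11.4,0,0,0,40,0,-0.2,11.4,0,0,0,0,0,-0.2,11.4,0,0,0,0,0,-0.2,11.4,0,0,0,0,0,-0.2,11.4,0,0,0,0,0,-0.2,11.4,0,0,0], force=50)

```text
time_s: 2.05
position: [0.3824, 0.2772, 0.0482]
tool_rot: [[-0.988, 0.155, 0.003], [0.155, 0.988, 0.002], [-0.003, 0.002, -1.0]]
force: [-0.4, 0.0, 5.3]
gripper_width: 0.213
gripper_force: 50.0
```

Request:
carry_out(plan=[0,0,0,0,0,0,0,0,0,0,0,0,0,0])

```text
time_s: 2.25
position: [0.3824, 0.2772, 0.0481]
tool_rot: [[-0.988, 0.156, 0.003], [0.156, 0.988, 0.002], [-0.003, 0.002, -1.0]]
force: [0.6, 0.3, 6.8]
gripper_width: 0.212
gripper_force: 50.0
```

```bash
python3 - <<'E'
from h import *
s=snap('wrist','w2.png');st=get_state();print(st['position'],st['gripper_width'],st['force'],st['torque'])
t=snap('top');P=pts(t)
E
```

```text
[0.38245278 0.27721352 0.04811638] 0.21215678524606146 [0.22973313 0.07919808 5.65229824] [ 0.10073899  0.08342226 -0.00163751]
```

View pics/w2.png

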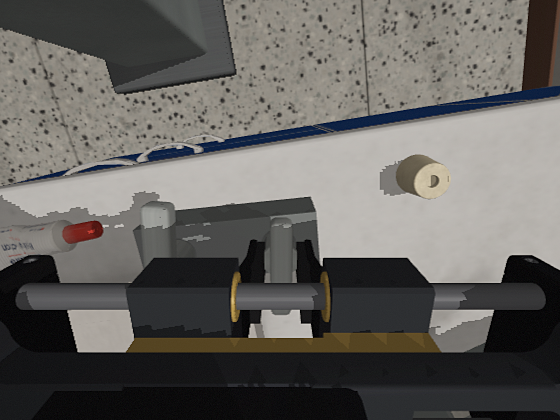

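The opening is 18.4 mm, and the crop shows gaps between the bar and the fingers at about (282,260). The fingertips have closed on the 18 mm shank below the bar. I'll open, rise so the tips only meet the bar, and regrip.

Request:
carry_out(plan=[40,0,0,0,0,0,0,40,0,0,0,0,0,0,40,0,0,-1.4,0,0,0,40,0,0,-1.4,0,0,0,0,0,0,-1.4,0,0,0,0,0,0,-1.4,0,0,0,0,0,0,-1.4,0,0,0,0,0,0,-1.4,0,0,0])

```text
time_s: 3.15
position: [0.3807, 0.2764, 0.0601]
tool_rot: [[-0.988, 0.155, -0.001], [0.155, 0.988, -0.0], [0.001, -0.0, -1.0]]
force: [1.2, -0.0, -0.5]
gripper_width: 0.131
gripper_force: 50.0
```

Width is now 11.4 mm, so the bar is gripped and the key tip is 54 mm below the TCP. Lift.

Request:
carry_out(plan=[0,0,0,-1,0,0,0,0,0,0,-2,0,0,0,0,0,0,-3,0,0,0,0,0,0,-5,0,0,0,0,0,0,-8,0,0,0,0,0,0,-11,0,0,0,0,0,0,-14,0,0,0,0,0,0,-16,0,0,0,0,0,0,-16,0,0,0])

```text
time_s: 4.05
position: [0.383, 0.2775, 0.225]
tool_rot: [[-0.988, 0.155, 0.007], [0.155, 0.988, 0.003], [-0.006, 0.004, -1.0]]
force: [-0.0, -0.5, -1.0]
gripper_width: 0.131
gripper_force: 50.0
```

```bash
python3 - <<'E'
from h import *
st=get_state();print(st['position'],st['gripper_width'],st['force'],st['torque'])
t=dict(np.load('top1.npz'))
print(ray(t,247,186,.127))
g=cv2.cvtColor(t['frame'],cv2.COLOR_RGB2GRAY)[178:195,238:257].astype(float)
v,u=np.nonzero(g<60);w=60-g[v,u];print(len(v),u@w/w.sum()+238,v@w/w.sum()+178)
P=pts(t)
m=(P[...,2]>.1248)&(P[...,2]<.132);m[:172]=0;m[200:]=0;m[:,:232]=0;m[:,262:]=0
print(cv2.minAreaRect((P[m][:,:2]*1000).astype(np.float32)))
print(go(.545,.419,.215,120))
E
```

```text
[0.38300394 0.27752553 0.22500058] 0.13107680699812815 [-0.02605113 -0.4803135  -1.00790747] [ 0.02403018  0.01153163 -0.02444715]
[0.55930606 0.42540976 0.127     ]
23 245.78488372093022 186.42732558139534
((560.8834838867188, 426.76922607421875), (70.17476654052734, 68.01234436035156), 89.88390350341797)
(array([-13.8 ,  16.49,   1.16]), array([ 0.39,  0.22, 51.07]))
```

```bash
python3 - <<'E'
from h import *
print(go(.5805,.391,.215,120))
E
```

```text
(array([-17.74,  14.27,   1.17]), array([ 0.39,  0.22, 51.07]))
```

Request:
carry_out(plan=[0,-3,2.3,0.2,0,0,8,0,-6,4.8,0.4,0,0,16,0,-9,7.2,0.5,0,0,24,0,-12,9.6,0.6,0,0,32,0,-15,12,0.6,0,0,40,0,-17.2,13.8,0.6,0,0,48,0,-17.7,14.3,0.6,0,0,51,0,-17.7,14.3,0.6,0,0,51,0,-17.7,14.3,0.6,0,0,51])

```text
time_s: 4.95
position: [0.5772, 0.3898, 0.213]
tool_rot: [[-0.503, 0.865, -0.002], [0.865, 0.503, -0.001], [0.0, -0.003, -1.0]]
force: [-0.3, -0.5, -1.1]
gripper_width: 0.131
gripper_force: 50.0
```

```bash
python3 - <<'E'
from h import *
s=snap('wrist','w3.png');np.savez('w3.npz',**s);st=get_state();print(st['position'],st['gripper_width'],st['force'],st['tool_rot'])
c=-np.array(s['R']).T@s['t'];print(c)
E
```

```text
[0.57714849 0.38983468 0.21356141] 0.1324887778333183 [-0.16407445 -0.75139106 -1.35866903] [[-5.02428695e-01  8.64617020e-01 -1.67775303e-03]
 [ 8.64618648e-01  5.02427789e-01 -9.54127626e-04]
 [ 1.79947588e-05 -1.92999765e-03 -9.99998137e-01]]
[0.53719708 0.46136923 0.37452388]
```

View pics/w3.png

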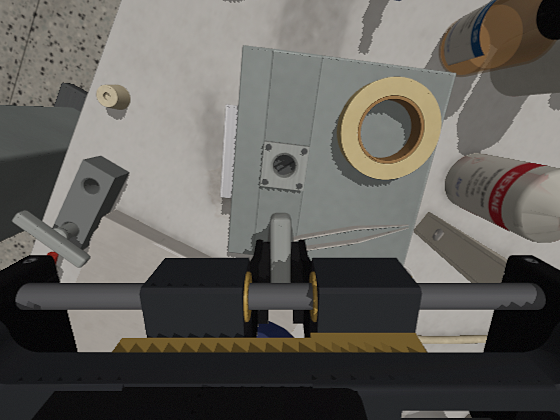

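The wrist view shows the lock at (285,165) with the slot faintly visible in the bore. The key's bar is in the fingers at (281,245). I'll measure the hole, the yaw and the slot.

```bash
python3 - <<'E'
from h import *
s=dict(np.load('w3.npz'));f=s['frame'];P=pts(s)
a=cv2.resize(f[140:192,258:312],None,fx=10,fy=10,interpolation=cv2.INTER_CUBIC)
a=cv2.convertScaleAbs(a,alpha=1.6);cv2.imwrite('pics/lock.png',cv2.cvtColor(a,cv2.COLOR_RGB2BGR))
# plate by height
m=(P[...,2]>.1245)&(P[...,2]<.131);m[:130]=0;m[200:]=0;m[:,:250]=0;m[:,320:]=0
m=cv2.morphologyEx(m.astype(np.uint8),cv2.MORPH_OPEN,np.ones((3,3)))
n,l,st,ce=cv2.connectedComponentsWithStats(m);i=1+st[1:,4].argmax();q=P[l==i]
print('plate',st[i],cv2.minAreaRect((q[:,:2]*1000).astype(np.float32)),np.median(q[:,2]))
g=cv2.GaussianBlur(cv2.cvtColor(f,cv2.COLOR_RGB2GRAY),(3,3),0)
h=np.zeros_like(g);h[150:182,270:300]=(g[150:182,270:300]<125)
h=cv2.morphologyEx(h,cv2.MORPH_CLOSE,np.ones((5,5)))
cs=max(cv2.findContours(h,cv2.RETR_EXTERNAL,cv2.CHAIN_APPROX_NONE)[0],key=cv2.contourArea)
W=np.array([ray(s,u,v,.127)[:2]*1000 for u,v in cs[:,0]],np.float32)
print('hole',cv2.fitEllipse(cs),cv2.minEnclosingCircle(W),cv2.fitEllipse(W))
print(g[150:182:2,270:300:2])
E
```

```text
plate [ 261  142   49   49 1499] ((560.9154663085938, 426.1205749511719), (38.04900360107422, 38.22229766845703), 23.38711166381836) 0.12641948471050204
hole ((284.1700744628906, 164.72535705566406), (24.46228790283203, 25.75027847290039), 99.98995971679688) ((560.134033203125, 427.21710205078125), 11.350512504577637) ((560.176025390625, 427.36859130859375), (20.844303131103516, 21.89670753479004), 107.58638763427734)
[[130 143 144 143 143 145 144 144 143 143 143 144 143 142 142]
 [141 142 144 143 143 137 129 124 125 136 144 144 143 142 143]
 [142 143 145 133 113  91  73  73  76  86 110 136 144 142 142]
 [141 143 131  95  60  45  40  39  40  46  60  87 128 142 143]
 [142 135 106  59  41  41  42  43  42  42  41  60  97 134 144]
 [141 121  78  46  64  53  46  46  43  43  42  39  75 116 144]
 [135 108  66  70  67  54  42  42  43  42  35  31  53 102 139]
 [133 102  66  61  45  50  49  41  38  37  36  41  48  96 132]
 [134 106  48  47  67  72  65  44  50  67  55  43  48  97 133]
 [137 116  72  57  72  53  48  61  71  72  63  41  57 109 135]
 [140 129  94  81  50  56  70  73  72  71  68  55  79 119 141]
 [142 140 115  91  71  71  71  71  70  72  71  74 110 131 143]
 [142 143 139 117  95  83  79  79  85  87  88 112 130 139 143]
 [143 143 142 143 129 111 102  97  98 102 123 136 137 144 141]
 [143 142 141 144 146 144 140 136 137 141 140 141 141 144 140]
 [144 141 141 143 141 143 143 143 142 143 143 142 141 144 140]]
```

View pics/lock.png

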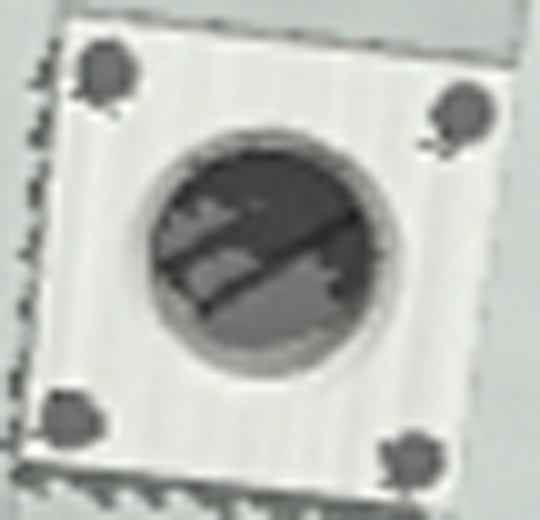

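The crop shows the slot edges clearly: one line runs from (200,312) to (360,212), and the parallel one from (165,265) to (240,220). I'll convert that to a world angle.

```bash
python3 - <<'E'
from h import *
s=dict(np.load('w3.npz'))
for a,b in (((200,312),(360,212)),((165,265),(240,220))):
    A,B=[ray(s,258+p[0]/10-.45,140+p[1]/10-.45,.113)[:2] for p in (a,b)]
    d=B-A;print(A,B,np.degrees(np.arctan2(d[1],d[0])))
for yaw in (80,): print(go(.5606,.4266,.200,yaw))
st=get_state();print(st['position'])
E
```

```text
[0.55899344 0.41784908] [0.56685246 0.43285423] 62.35648139586208
[0.55414085 0.41996402] [0.55793553 0.42684752] 61.133266510010294
(array([4.01, 0.42, 1.36]), array([-1.100e-01,  4.000e-02,  4.016e+01]))
[0.57714849 0.38983468 0.21356141]
```

The slot is at about 62°, and the midline between its edges passes through my lock centre (0.5606, 0.4266) to within 0.1 mm. I'll move above it at yaw 62.

Request:
carry_out(plan=[0,0.8,0.1,0.2,0,0,8,0,1.6,0.2,0.5,0,0,16,0,2.4,0.3,0.7,0,0,24,0,3.2,0.4,1,0,0,32,0,4,0.4,1.3,0,0,40,0,4,0.4,1.3,0,0,48,0,4,0.4,1.3,0,0,56,0,4,0.4,1.3,0,0,58,0,4,0.4,1.3,0,0,58,0,4,0.4,1.3,0,0,58])

```text
time_s: 6.0
position: [0.5611, 0.4267, 0.2018]
tool_rot: [[0.467, 0.884, 0.0], [0.884, -0.467, -0.0], [-0.0, 0.0, -1.0]]
force: [0.1, 0.1, -0.7]
gripper_width: 0.126
gripper_force: 50.0
```

```bash
python3 - <<'E'
from h import *
s=snap('wrist','w4.png');np.savez('w4.npz',**s);st=get_state();T=st['position'];R=np.array(st['tool_rot']);print(T,st['gripper_width'],st['force'],R)
P=pts(s);L=(P-T)@R*1000   # tool frame, mm
m=(np.abs(L[...,2]+11.5)<6)&(np.abs(L[...,0])<45)&(np.abs(L[...,1])<8)
q=L[m];print(m.sum(),q.min(0),q.max(0),np.percentile(q,[2,98],axis=0),np.median(q[:,2]))
c=q[np.abs(q[:,2]-np.median(q[:,2]))<2]
print(cv2.minAreaRect(c[:,:2].astype(np.float32)))
print(go(.5606,.4266,.2,62))
E
```

```text
[0.56119504 0.42671276 0.20176981] 0.12989780819638666 [ 0.08307016  0.12197221 -1.43872182] [[ 4.67036656e-01  8.84237952e-01  8.03892092e-05]
 [ 8.84237953e-01 -4.67036659e-01  2.97519184e-05]
 [ 6.38524831e-05  5.71879533e-05 -9.99999996e-01]]
1446 [-12.09110617  -7.94352482 -17.45008728] [29.02185174  7.95892843 -5.5481311 ] [[-10.29270679  -6.11237581 -13.62473069]
 [ 28.40768953   7.23145695  -6.95699188]] -10.87923871151176
((8.424492835998535, -0.05608558654785156), (40.393531799316406, 15.86823558807373), 2.434844732284546)
(array([-0.04, -0.05,  0.18]), array([ 0.  , -0.  ,  0.16]))
```

Request:
carry_out(plan=[0,-0.08,-0.05,0.8,0,0,0,0,-0.08,-0.05,1.6,0,0,0,0,-0.08,-0.05,2,0,0,0,0,-0.08,-0.05,2.2,0,0,0,0,-0.08,-0.05,2.4,0,0,0,0,-0.08,-0.05,2.6,0,0,0,0,-0.08,-0.05,2.6,0,0,0])

```text
time_s: 6.75
position: [0.5607, 0.4264, 0.1753]
tool_rot: [[0.468, 0.884, -0.0], [0.884, -0.468, -0.0], [-0.0, -0.0, -1.0]]
force: [-0.1, 0.2, -0.5]
gripper_width: 0.134
gripper_force: 50.0
```

Request:
carry_out(plan=[0,0,0,0.2,0,0,0,0,0,0,0.4,0,0,0,0,0,0,0.6,0,0,0,0,0,0,0.8,0,0,0,0,0,0,0.9,0,0,0])

```text
time_s: 7.25
position: [0.5604, 0.4264, 0.1661]
tool_rot: [[0.468, 0.884, -0.001], [0.884, -0.468, -0.0], [-0.001, -0.001, -1.0]]
force: [-1.8, 0.3, -0.8]
gripper_width: 0.129
gripper_force: 50.0
```

Request:
carry_out(plan=[0,0,0,0.2,0,0,0,0,0,0,0.4,0,0,0,0,0,0,0.5,0,0,0,0,0,0,0.5,0,0,0])

```text
time_s: 7.65
position: [0.5604, 0.4263, 0.1609]
tool_rot: [[0.468, 0.883, -0.001], [0.883, -0.468, -0.0], [-0.001, -0.001, -1.0]]
force: [-1.2, -1.0, -2.3]
gripper_width: 0.134
gripper_force: 50.0
```

It fell straight into the slot. Go the rest of the way.

Request:
carry_out(plan=[0,0,0,0.2,0,0,0,0,0,0,0.3,0,0,0,0,0,0,0.4,0,0,0,0,0,0,0.5,0,0,0,0,0,0,0.5,0,0,0])

```text
time_s: 8.15
position: [0.5606, 0.4265, 0.1571]
tool_rot: [[0.468, 0.884, -0.0], [0.884, -0.468, 0.0], [0.0, -0.0, -1.0]]
force: [-4.0, -1.4, 3.4]
gripper_width: 0.136
gripper_force: 50.0
```

The key is home: it stopped at TCP z 0.157, about 4 N up. I'll release and regrip to free any skew, then turn.

Request:
carry_out(plan=[40,0,0,0,0,0,0,40,0,0,0,0,0,0,40,0,0,-0.1,0,0,0,0,0,0,-0.1,0,0,0,0,0,0,-0.1,0,0,0,0,0,0,-0.1,0,0,0,0,0,0,-0.1,0,0,0])

```text
time_s: 8.85
position: [0.5607, 0.4265, 0.1575]
tool_rot: [[0.468, 0.883, -0.0], [0.883, -0.468, 0.0], [-0.0, -0.0, -1.0]]
force: [-1.4, -0.2, 0.6]
gripper_width: 0.135
gripper_force: 50.0
```

Request:
carry_out(plan=[0,0,0,0,0,0,4,0,0,0,0,0,0,8,0,0,0,0,0,0,12,0,0,0,0,0,0,16,0,0,0,0,0,0,20,0,0,0,0,0,0,24,0,0,0,0,0,0,24,0,0,0])

```text
invalid input at $.plan: expected a multiple of 7 numbers
```

```bash
cat > chk.py <<'E'
from h import *
st=get_state();R=st['tool_rot'];print(st['position'],st['force'],st['torque'],np.degrees(np.arctan2(R[1][0],R[0][0])),st['gripper_width'])
P=pts(snap('top'));m=(P[...,2]>.03)&(P[...,2]<.108)
x=np.array([np.cos(np.radians(23.4)),np.sin(np.radians(23.4))]);C=np.array([.5607,.4265])+.048*x
d=(P[...,:2]-C)@x;e=(P[...,:2]-C)@np.array([-x[1],x[0]])
q=d[m&(np.abs(e)<.075)&(d>-.2)&(d<-.08)];print('front',len(q),np.percentile(q,[2,10,50]) if len(q) else '')
E
python3 chk.py
```

```text
[0.56066837 0.42647414 0.15745948] [-1.36738838 -0.21519082  0.62449056] [0.01933257 0.223023   0.00549455] 62.06469352365511 0.13476144658896713
front 111 [-0.10825243 -0.1059402  -0.09199751]
```

Request:
carry_out(plan=[0,0,0,0,0,0,4,0,0,0,0,0,0,8,0,0,0,0,0,0,12,0,0,0,0,0,0,16,0,0,0,0,0,0,20,0,0,0,0,0,0,24,0,0,0,0,0,0,24])

```text
time_s: 9.6
position: [0.5605, 0.4266, 0.1575]
tool_rot: [[0.788, 0.616, -0.0], [0.616, -0.788, 0.0], [-0.0, -0.0, -1.0]]
force: [-0.9, 1.2, 0.0]
gripper_width: 0.131
gripper_force: 50.0
```

```bash
python3 chk.py
```

```text
[0.56046005 0.42663791 0.15746502] [-0.92010435  1.21626781  0.04485672] [-0.03061863  0.30639917  0.02219509] 38.04582884199372 0.13062224084411392
front 139 [-0.10822043 -0.10530143 -0.09260937]
```

Request:
carry_out(plan=[0,0,0,0,0,0,3,0,0,0,0,0,0,6,0,0,0,0,0,0,8,0,0,0,0,0,0,8,0,0,0,0,0,0,8])

```text
time_s: 10.15
position: [0.5605, 0.4266, 0.1575]
tool_rot: [[0.864, 0.503, -0.0], [0.503, -0.864, 0.0], [-0.0, -0.0, -1.0]]
force: [-0.6, 0.2, 1.2]
gripper_width: 0.135
gripper_force: 50.0
```

```bash
python3 chk.py
```

```text
[0.56050988 0.42657693 0.15748602] [-0.56149221  0.2018709   1.15918757] [0.07884454 0.42381329 0.05271755] 30.18423622495403 0.1347511346624314
front 208 [-0.13319886 -0.12933614 -0.11703436]
```

Request:
carry_out(plan=[0,0,0,0,0,0,0,0,0,0,0,0,0,0,0,0,0,0,0,0,0])

```text
time_s: 10.5
position: [0.5606, 0.4265, 0.1575]
tool_rot: [[0.865, 0.501, -0.0], [0.501, -0.865, 0.0], [-0.0, -0.0, -1.0]]
force: [-2.1, 2.2, 1.5]
gripper_width: 0.128
gripper_force: 50.0
```

```bash
python3 chk.py
```

```text
[0.56055516 0.42653965 0.15749   ] [-2.11801741  2.21435949  1.46146013] [0.15589539 0.53142399 0.08977517] 30.091381765589023 0.12807547937907537
front 333 [-0.1730573 -0.1676491 -0.1346574]
```

The drawer is out. Release the key and retreat upward.

Request:
carry_out(plan=[0,0,0,0,0,0,0,40,0,0,0,0,0,0,40,0,0,0,0,0,0,40,0,0,0,0,0,0,40,0,0,-1,0,0,0,40,0,0,-3,0,0,0,40,0,0,-6,0,0,0,40,0,0,-9,0,0,0,40,0,0,-9,0,0,0,40,0,0,-9,0,0,0])

```text
time_s: 11.55
position: [0.5614, 0.4268, 0.2496]
tool_rot: [[0.865, 0.501, 0.003], [0.501, -0.865, 0.002], [0.003, 0.0, -1.0]]
force: [-0.5, -0.2, -0.5]
gripper_width: 0.402
gripper_force: 0.0
```

```bash
python3 chk.py; python3 - <<'E'
from h import *
s=snap('wrist','w9.png');P=pts(s)
m=(P[...,2]>.155)&(P[...,2]<.18)&(np.hypot(P[...,0]-.5605,P[...,1]-.4265)<.04)
q=P[m];print(np.median(q,0),cv2.minAreaRect((q[:,:2]*1000).astype(np.float32)),np.percentile(q[:,2],[10,90]))
E
```

```text
[0.56144041 0.4267594  0.24955222] [-0.47153571 -0.18343417 -0.52866285] [-0.09278071  0.12291117 -0.01098813] 30.065401204359336 0.4015281711350593
front 395 [-0.17305674 -0.16832014 -0.13430092]
[0.56389613 0.42813978 0.16794648] ((561.757568359375, 427.1978759765625), (55.48870086669922, 17.451156616210938), 25.01849937438965) [0.1661405  0.16897654]
```

View pics/w9.png

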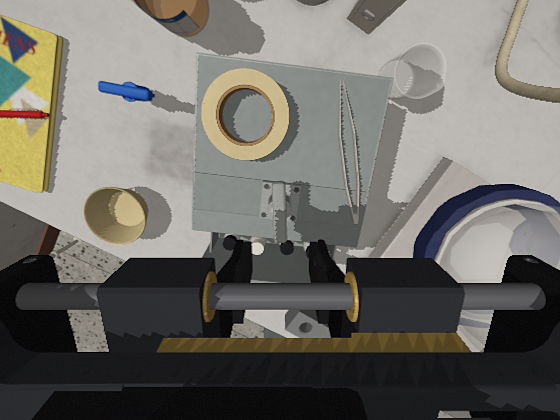

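The key's bar, at (280,207), stands level in the lock with its top at 0.168. That matches the expected 0.169 within camera accuracy. The open drawer shows at (285,265), the tape and forceps haven't moved, and the gripper is clear. Handing in.

```bash
python3 -c "
from cell import hand_in;print(hand_in())"
```

```text
the job is handed in; nothing more can be done
None
```

The short T-key is fully home in the lock, the drawer has sprung open, and the key is released with the arm clear; handed in at about 11.6 s robot time, with no verdict returned.

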